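Load a shoe last into the sprung holding jig

ROBOT

A 6-joint arm with a two-finger parallel gripper is mounted at the origin on the work surface. World frame = base frame: x ahead of the robot, y to its left, z up, the work surface at z = 0. Lengths are in m, angles in rad, forces in N, time in s.
With the tool pointing down it reaches from about 0.275 to 0.85 m from the base axis. Payload 19 kg.
Tool frame: the origin (TCP) lies at the very end of the fingers, on their centre line; the grasp point (between the pads) lies r.tcp_to_grasp behind it (r.tcp_to_grasp is the distance from the TCP to the grasp point, in m); x points along the fingers, z is the direction in which the jaws open and shut, and the axes are right-handed (so a half turn about x gives the same grasp; the last joint's range is limited). The gripper opens to 85 mm and grips with 20 to 120 N. Pads are 22 mm wide; open, the fingers measure 114 mm over their backs; the gripper's body (76 mm by 85 mm) begins 54 mm behind the grasp point. The pads swing forward as they close: fully open they stand 13 mm farther back than shut.
Start: joints at [-1.427, 0.15, 1.437, -0, 1.554, -0.134], TCP at [0.158, -0.553, 0.197] pointing down, gripper open.
Joint ranges: [-2.8, 2.8], [-0.68, 2.1], [0.12, 2.68], [-1.39, 4.53], [0.16, 2.79], [-2.81, 2.81]. Speed limits (rad/s): [1.89, 1.89, 2.22, 3.01, 3.01, 3.01].

INTERFACE

Orientations are given as a unit quaternion [x, y, z, w].
In Python, from plant import r gives the robot as it stands.
- The arm moves only by the tool carry_out, never from a script. Its argument "steps" is one flat list of numbers, 4 for each row, row after row: the shift along the world's x, y, z in cm, then the turn about the world's z in rad. A call has 1 to 8 rows; each row is the pose to reach, as a shift and turn from the pose measured when the call began; what a row does not reach only later rows make up. A row lasts 1/8 s, in which the tool goes at most 62.5 mm and 10.7 degrees, less where a joint would pass 70% of its speed; a pose out of reach is approached as far as the arm can. A call with a gripper value outside its range is refused whole. "claw" is the closure, from 0 (fully open) to 1 (shut), set as the call begins (left out, the last holds). The fingers move at their own pace and stop on an object; "newtons" is the grip in N (left out, the last holds). Time passes only in rows, so rows that repeat a pose let the fingers close. It gives the time, the measured TCP pose, the force and the opening at its end, in the units of the state.
- r.read_state(): the state, without advancing time (a new reading comes with each control period).
- r.get_image(name): name is "side" or "top"; returns a dict with "frame" (480x640x3 uint8, blue, green, red), "K" (3x3 intrinsics, pixels), "R" (3x3) and "t" (3): a world point X has camera coordinates R X + t. Camera axes: x right, y down, z forward; pixel columns grow to the right and rows downward; lengths in m; the calibration is good to about 2 mm. A picture is of the moment at which its call begins. There is no depth.
- r.job_done(): hands the job in, once; it reports no verdict.
The state is a dict: "time": time; "joint_positions": joint angles; "dq": joint speeds; "joint_torque": joint torques, N m; "eef_pos": TCP position; "tool_rot": TCP orientation; "wrist_force": force on the tool from outside, world axes, zero at the start; "moment": the same for the moment, N m; "finger_gap": finger opening in m.
Only numpy, scipy, OpenCV 4.12 (cv2) and the standard library are available. Lean on these libraries where they do the work, as an engineer would, in place of code of your own. Each camera call takes 0.05 s, during which the arm holds its last target. There are 200 camera calls.

TASK

Load the longer of the two wooden shoe lasts into the holding jig, sole down with its toe in the fixed V stop: press the sprung carriage back with the heel of the last, set the last flat on the bed behind the stop, and let the carriage close on it. Then swing the keeper bar across over the forefoot as far as it goes, and let go of everything. Leave the shorter last, the glue tub, the hammer and the block heel where they are.

Things in the scene. Friction and masses are not known exactly. Their poses are not given: they have to be found in the camera images.
- last_long: The longer wooden shoe last, 190 mm long, about 0.4 kg (varies), sole down on the bench. Origin: on the flat sole's underside at mid-length; +x to the toe, +z up. Forefoot 72 mm wide (widest at x = +35 mm), 34 mm high; toe end round, radius 20 mm, 24 mm high, to x = +95 mm; heel end round, radius 26 mm, 34 mm high, to x = -95 mm. An upright grip block stands on its rear half.
- long_grip (a point): Good grasp point in the longer last's grip block (cone): x = -30 mm, y = 0, 72 mm above the sole. The block has flat parallel upright sides 44 mm apart across the last's y, runs from x = -80 to -6 mm and up to 91 mm above the sole; before it the instep slopes down to the forefoot at x = +33 mm.
- long_toe (a point): The tip of the longer last's toe, at sole level (x = +95 mm, y = 0, z = 0 in the last's frame).
- last_short: The shorter wooden last, same shape at four fifths of the size (152 mm long, grip block 35 mm wide, 73 mm high). A bystander. Same frame as the longer one.
- jig: Holding jig fixed to the bench: dark steel bed plate 315 x 110 mm, its top 14 mm above the bench. Origin: on the bench, under where a seated last's origin comes to lie; +x to the toe stop, +z up. A seated last has its frame parallel to the jig's, origin at x = 0, y = 0, z = 14 mm. Sprung carriage at the -x end; the keeper bar's post at x = 55 mm, y = 70 mm (axis).
- toe_stop (a point): Top of the fixed toe stop at its apex: an upright aluminium V, open to the jig's -x, 28 mm high above the bed; apex at jig x = +98 mm, y = 0, its arms reaching to x = +82 mm, 28 mm either side. The tip of a seated last's toe comes to x = +95 mm.
- carriage (a joint): Travel in m of the sprung carriage along the jig's -x: 0 at rest, 0.045 fully pressed back. At rest it is pushed forward with about 5 N; 220 N/m (about 7.5 N with the last seated, 10 N at 0.025, 15 N at the end); it springs shut at once when let go. With the last seated and clamped it reads about 0.012.
- carriage_vee (a point): Top of the carriage's upright V face at the V's apex; it opens to jig +x and centres the heel. It reaches 66 mm above the bed, 38 mm over the toe stop: a last held level, sole 36 mm above the bed, clears the stop yet meets the carriage with its heel. At rest the apex is at jig x = -87 mm, y = 0; a heel's back stops 4 mm ahead of the apex.
- keeper (a joint): Angle in rad of the steel keeper bar about its post: 0 wide open (bar points 0.5 rad outward, to jig +y, of jig +x), growing clockwise from above; 2.07 square across the forefoot (pointing to jig -y), stop at 2.09. Light friction (about 1 N at the pin); stays where left. Its underside is 38 mm above the bed, 4 mm over a seated forefoot.
- keeper_pin (a point): Centre of the top of the upright round pin on the keeper bar's free end, by which it is moved: 14 mm in diameter, 46 mm tall above the bar, top 92 mm above the bed (106 mm above the bench), 115 mm from the post's axis.
- glue_tub: White jar of glue with a blue cap, 84 mm across, 110 mm tall, a bystander. Origin under its centre.
- hammer: Hammer 200 mm long lying on the bench, a bystander. Handle to its -x.
- block_heel: Black tapered block heel, 60 mm across the top, 70 mm tall, standing on the bench, a bystander. Origin under its centre.
Things that resemble listed ones, but are neither listed nor needed, are in the scene too. Leave any black or blue look-alike of the last_long alone.

How it is judged:
On the way, in this order (a step that is already met when the one before it is completed fails the run):
1. the longer last sits flat on the bed, toe in the stop, clamped by the carriage and let go, the keeper bar still clear of it (z of last_long in the frame of jig below 0.018 m and x of long_toe in the frame of jig between 0.088 and 0.102 m and horizontal distance between last_long and jig below 0.007 m and value of joint carriage above 0.007 m and contact force between last_long and carriage above 2 N and contact force between last_long and the fingers below 0.1 N and value of joint keeper below 1.2 rad), for 0.2 s.
2. the keeper bar is swung across over the forefoot (value of joint keeper above 1.95 rad), for 0.2 s.
At the end, for the whole second after the job is handed in: The longer last lies level (0.06 rad) on the bed (within 4 mm), toe in the stop, within 7 mm of its seated place and 0.08 rad of the jig's line, at rest, clamped by the carriage (pressed back over 7 mm); the keeper bar is across it (over 1.95 rad) (z of last_long in the frame of jig between 0.01 and 0.018 m and angle between last_long's own z axis and vertical below 0.06 rad and x of long_toe in the frame of jig between 0.088 and 0.102 m and angle between the x axis of last_long and the x axis of jig, either way round below 0.08 rad and horizontal distance between last_long and jig below 0.007 m and value of joint carriage above 0.007 m and value of joint keeper above 1.95 rad and linear speed of last_long below 0.02 m/s); the robot touches nothing.
It fails at once if the shorter last was moved more than 40 mm (distance of last_short from where it was at the start of the episode above 0.04 m).
It fails at once if the glue tub was moved more than 40 mm (distance of glue_tub from where it was at the start of the episode above 0.04 m).
It fails at once if the hammer was moved more than 40 mm (distance of hammer from where it was at the start of the episode above 0.04 m).
It fails at once if the block heel was moved more than 40 mm (distance of block_heel from where it was at the start of the episode above 0.04 m).
It also fails if it takes over 51 s, if anything falls off the work surface, if the arm or the gripper's body presses on something with over 40 N, if the wrist force passes 120 N, or if a joint passes its speed limit or range.

## Working session

There is one attempt and no reset: what is moved stays moved. The work goes in short steps, Python scripts to look and compute and a tool call to move; the robot and the scene stay as the last step left them, time stands still between calls to the robot, and variables do not carry over. Pictures are saved under pics/ and viewed, about 8 in all and at most 12, crops included, and the job is handed in when it is done.

Besides the shell and the picture viewer there is one more tool, called after "Call:" as a command line: name --argument value ..., lists and objects as JSON in quotes. carry_out: Moves the arm, as the interface text tells. Its arguments: {"type":"object","properties":{"steps":{"type":"array"},"claw":{"type":"number"},"newtons":{"type":"number"}},"required":["steps"]}

```bash
mkdir -p pics; ls; cat > h.py <<'E'
import numpy as np, cv2
from plant import r
def ray(im,u,v):
    K,R,t=(np.array(im[k],float) for k in("K","R","t")); d=R.T@np.linalg.solve(K,[u,v,1.]); return -R.T@t.ravel(),d
def onz(im,u,v,z):
    o,d=ray(im,u,v); return (o+d*(z-o[2])/d[2])[:2]
def proj(im,X):
    K,R,t=(np.array(im[k],float) for k in("K","R","t")); c=K@(R@np.array(X,float)+t.ravel()); return c[:2]/c[2]
E
python3 - <<'E'
from h import *
for n in("side","top"):
    im=r.get_image(n); cv2.imwrite(f"pics/{n}0.png",im["frame"]); np.savez(f"{n}0.npz",**im)
    print(n,np.round(ray(im,320,240),3), np.array(im["K"])[0,0])
s=r.read_state(); print(s["time"],s["eef_pos"],s["tool_rot"],r.tcp_to_grasp,s["finger_gap"])
E
```

```text
pics
side [[-0.037  0.744  0.934]
 [ 0.412 -0.643 -0.646]] 607.8420958238936
top [[ 0.467 -0.096  1.203]
 [ 0.085 -0.02  -0.996]] 499.0566259911151
0.1 [ 0.15761322 -0.55271731  0.19666757] [ 0.42622572  0.56467575 -0.42570214  0.56413706] 0.0187 0.08561969109909154
```

View pics/top0.png

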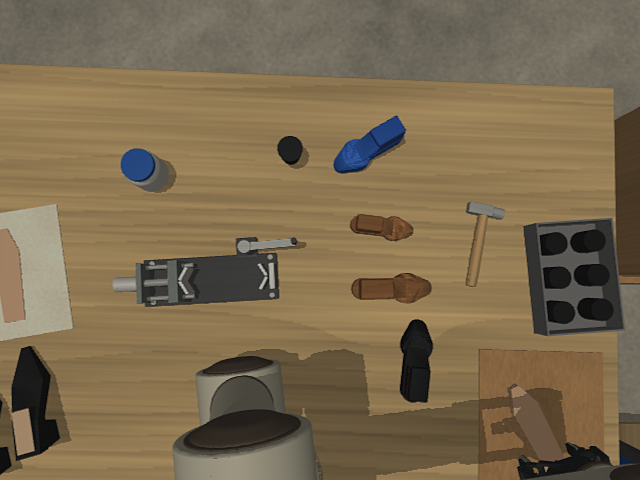

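View pics/side0.png

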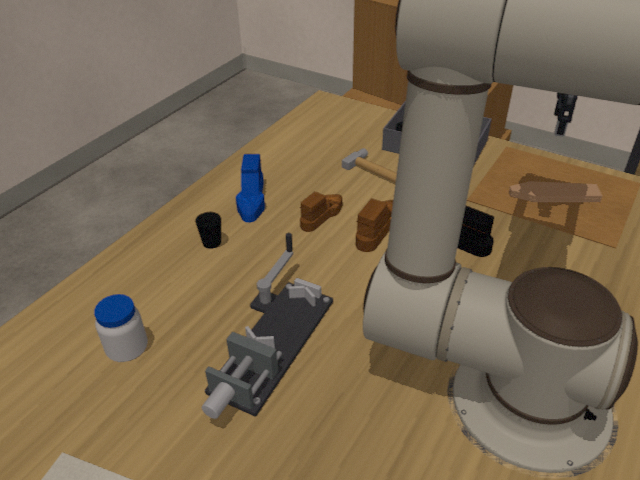

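The top view shows these candidates:
- brown last at (392,288), the longer one
- brown last at (380,227), the shorter one
- blue look-alike at (370,145)
- black look-alike at (416,360)
- grey-brown form on the board at (540,420)

I choose (392,288) as the longer brown last. The jig is at (210,280) with its toe stop to the right, and the keeper pin is at (294,241). Next I'll check a close crop and measure.

```bash
python3 - <<'E'
from h import *
im=dict(np.load("top0.npz")); f=im["frame"]
a=cv2.resize(f[195:315,335:445],None,fx=4,fy=4,interpolation=cv2.INTER_CUBIC)
b=cv2.resize(f[225:315,105:310],None,fx=3.9,fy=3.9,interpolation=cv2.INTER_CUBIC)
c=np.zeros((600,800,3),np.uint8); c[:240,:220]=cv2.resize(a,(220,240)); c[245:245+b.shape[0],:b.shape[1]]=b[:,:800]
cv2.imwrite("pics/c1.png",c)
hsv=cv2.cvtColor(f,cv2.COLOR_BGR2HSV)
for p in((392,288),(380,227)): print(p,hsv[p[1],p[0]])
print("table",hsv[260,330],hsv[320,450])
m=((hsv[...,0]<14)&(hsv[...,1]>120)&(hsv[...,2]>40)).astype(np.uint8)
m[:, :340]=0;m[:,445:]=0;m[:195]=0;m[315:]=0
n,l,st,ce=cv2.connectedComponentsWithStats(m)
for i in range(1,n):
    if st[i,4]>200:
        pts=np.argwhere(l==i)[:,::-1]
        print(st[i],ce[i],cv2.minAreaRect(pts.astype(np.float32)))
        w=np.array([onz(im,*p,0.03) for p in pts]); print("world z.03 centroid",w.mean(0))
d=((hsv[...,2]<75)).astype(np.uint8); d[:, :105]=0;d[:,310:]=0;d[:235]=0;d[320:]=0
n,l,st,ce=cv2.connectedComponentsWithStats(d); i=1+np.argmax(st[1:,4])
pts=np.argwhere(l==i)[:,::-1].astype(np.float32); R=cv2.minAreaRect(pts); print(st[i],R)
for q in cv2.boxPoints(R): print(q,onz(im,*q,.014))
for X in [(0.467,-0.096,0),(0.567,-0.096,0),(.467,.004,0)]: print(proj(im,X))
E
```

```text
(392, 288) [ 14 151 103]
(380, 227) [ 14 151 108]
table [ 19 110 146] [ 19 109 161]
[351 215  61  25 557] [380.92459605 226.25852783] ((380.8208312988281, 227.18807983398438), (60.1996955871582, 22.6164608001709), 3.8140745162963867)
world z.03 centroid [ 0.6039981  -0.26235651]
[352 273  79  30 799] [391.91614518 287.47684606] ((391.0, 287.5), (29.0, 78.0), 90.0)
world z.03 centroid [ 0.46011998 -0.29136018]
[ 140  248  139   59 5035] ((208.90167236328125, 276.1271667480469), (52.75169372558594, 137.3540496826172), 86.53176879882812)
[138.75482 253.95425] [0.52104176 0.30857895]
[275.8573  245.64499] [ 0.55109184 -0.01431541]
[279.04852 298.30008] [ 0.42647324 -0.02647278]
[141.94604 306.60934] [0.39763314 0.29402985]
[308.9676483  282.02556517]
[310.29100886 240.58862608]
[267.29898717 280.76398438]
```

View pics/c1.png

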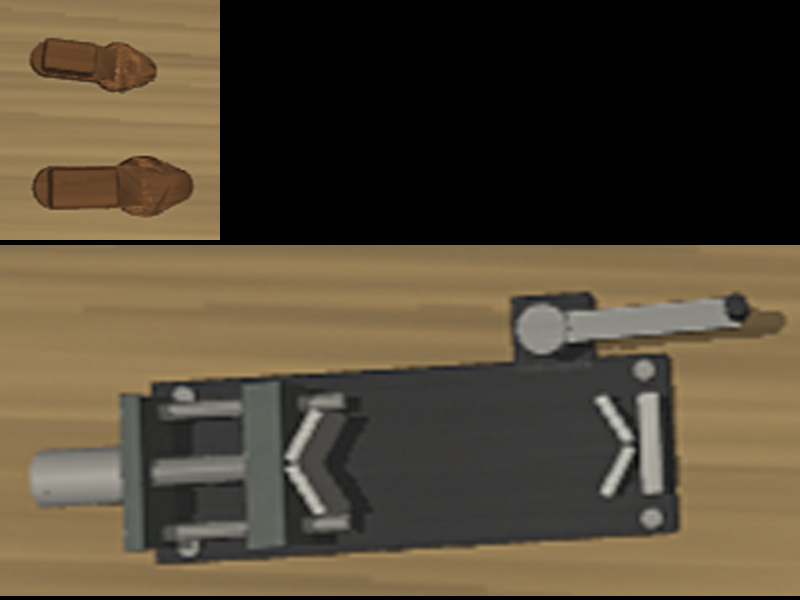

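The crop confirms the choice: the longer last is at crop (112,187), toe to the right. The carriage V apex is at crop (290,462), the toe-stop apex at (633,446), the post at (542,328) and the pin at (736,305). Now I'll turn these into frames.

```bash
python3 - <<'E'
from h import *
im=dict(np.load("top0.npz"))
B=lambda u,v,z:onz(im,105+u/3.9-.4,225+(v-245)/3.9-.4,z)
A=lambda u,v,z:onz(im,335+u/2-.3,195+v/2-.3,z)
apex=B(633,446,.042); car=B(290,462,.080); post=B(542,328,.062); pin=B(736,305,.106)
cor=[B(*c,.014) for c in((153,383),(668,355),(678,530),(158,562))]
print("apex,car",apex,car,np.linalg.norm(apex-car),"post",post,"pin",pin,np.linalg.norm(pin-post))
for a,b in((cor[0],cor[1]),(cor[3],cor[2]),(car,apex)): d=b-a; print(np.linalg.norm(d),np.arctan2(d[1],d[0]))
e=(cor[1]-cor[0]); e2=cor[2]-cor[3]; th=np.arctan2(*(e/np.linalg.norm(e)+e2/np.linalg.norm(e2))[::-1])
ux=np.array([np.cos(th),np.sin(th)]);uy=np.array([-ux[1],ux[0]])
print("th",th); 
for n,p,l in(("apex",apex,(98,0)),("car",car,(-87,0)),("post",post,(55,70))): print(n,"origin",p-ux*l[0]/1000-uy*l[1]/1000)
c=np.mean(cor,0); print("plate ctr",c,"width mid")
d=pin-post; print("keeper ang rel",np.arctan2(d[1],d[0])-th)
g=[A(*q,.091) for q in((51,168),(118,166),(119,208),(51,208))]
gc=np.mean(g,0); d=(g[1]-g[0]+g[2]-g[3]); tl=np.arctan2(d[1],d[0]); print("grip top ctr",gc,"ang",tl,np.linalg.norm(d)/2,np.linalg.norm(g[3]-g[0]))
toe=A(192.5,187,.02);heel=A(32.5,187,.02); print("toe heel",toe,heel,np.linalg.norm(toe-heel),np.arctan2(*(toe-heel)[::-1]),"mid",(toe+heel)/2)
print("origin from grip",gc+.043*np.array([np.cos(tl),np.sin(tl)]))
g=[A(*q,.073) for q in((44,39),(96,44),(95,76),(43,70))];print("short",np.mean(g,0))
E
```

```text
apex,car [0.47764074 0.00183612] [0.4621898  0.19390988] 0.19269421460797545 post [0.54478543 0.05597394] pin [ 0.55828599 -0.05853874] 0.11530575922864073
0.31202730825564834 -1.4846579301282419
0.3130379958991665 -1.480089799621849
0.19269421460797545 -1.490526452208764
th -1.4823738648750455
apex origin [0.46898662 0.09945327]
car origin [0.46987253 0.10724977]
post origin [0.470202   0.10457756]
plate ctr [0.46714913 0.13565345] width mid
keeper ang rel 0.02893161767731467
grip top ctr [ 0.45732215 -0.24803914] ang -1.5261656918107729 0.07541485668039281 0.0443363537378681
toe heel [ 0.46111813 -0.38604619] [ 0.4554284  -0.19573613] 0.19039509103441485 -1.540908060635563 mid [ 0.45827326 -0.29089116]
origin from grip [ 0.45924063 -0.29099632]
short [ 0.60484588 -0.22980692]
```

Call:
carry_out --steps '[3.7,3.6,0,0.16,7.5,7.3,0,0.33,11.2,10.9,0,0.5,15,14.6,0,0.66,18.7,18.2,0,0.83,22.5,21.9,0,1.0,26.2,25.5,0,1.17,30,29.2,0,1.33]' --claw 0 --newtons 70

```text
time: 1.1
eef_pos: [0.4586, -0.2593, 0.1965]
tool_rot: [-0.015, 0.707, 0.015, 0.707]
wrist_force: [0.9, 0.6, 0.8]
finger_gap: 0.086
```

Call:
carry_out --steps '[0,0,0,0]'

```text
time: 1.23
eef_pos: [0.4602, -0.2569, 0.1962]
tool_rot: [-0.017, 0.707, 0.017, 0.706]
wrist_force: [-1.1, -0.1, 0.3]
finger_gap: 0.0853
```

```bash
cat >> h.py <<'E'
from scipy.spatial.transform import Rotation as Ro
def st():
    s=r.read_state(); M=Ro.from_quat(s["tool_rot"]).as_matrix(); 
    print("t",s["time"],"p",np.round(s["eef_pos"],4),"yaw",round(np.arctan2(M[1,2],M[0,2]),4),"xax",np.round(M[:,0],3),"F",np.round(s["wrist_force"],1),"gap",round(s["finger_gap"],4))
E
python3 - <<'E'
from h import *
st(); im=r.get_image("top"); f=im["frame"]; np.savez("top1.npz",**im)
cv2.imwrite("pics/t1.png",f)
s=r.get_image("side"); c=cv2.resize(s["frame"][150:300,270:470],None,fx=3,fy=3); o=np.zeros((600,800,3),np.uint8); o[:450,:600]=c; o[450:,:]=0
t=cv2.resize(f[225:325,340:460],(180,150)); o[450:600,:180]=t; cv2.imwrite("pics/c2.png",o)
E
```

```text
t 1.225 p [ 0.4602 -0.2569  0.1962] yaw 0.0485 xax [-0.001  0.001 -1.   ] F [-1.1 -0.1  0.3] gap 0.0853
```

View pics/c2.png

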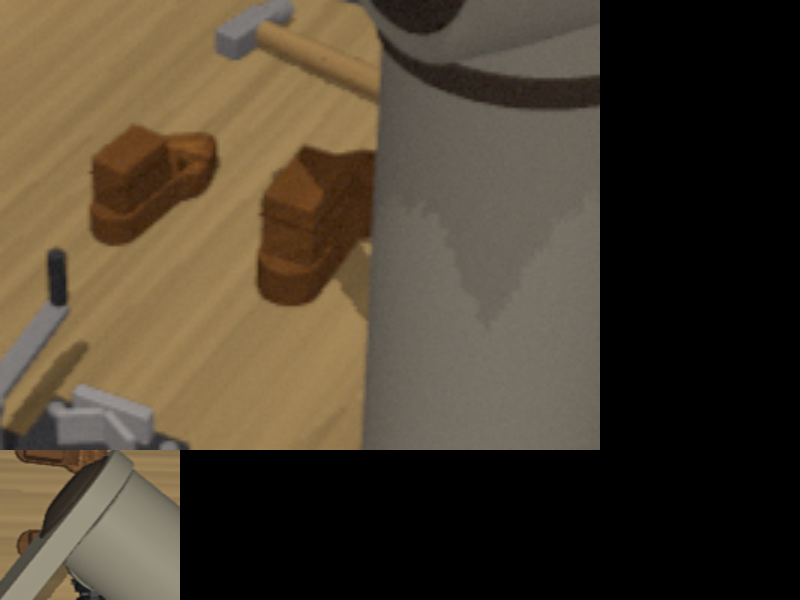

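The crop shows the last untouched at crop (310,220), but the arm hides the gripper. I'll go down on the measured numbers and watch the force.

Call:
carry_out --steps '[-0.25,-0.4,0,-0.01,-0.25,-0.4,-3,-0.01,-0.25,-0.4,-6,-0.01,-0.25,-0.4,-9,-0.01,-0.25,-0.4,-11.5,-0.01,-0.25,-0.4,-13.2,-0.01,-0.25,-0.4,-14.3,-0.01,-0.25,-0.4,-14.3,-0.01]'

```text
time: 2.33
eef_pos: [0.4558, -0.2631, 0.053]
tool_rot: [-0.011, 0.708, 0.012, 0.706]
wrist_force: [0.4, 0.1, 1.5]
finger_gap: 0.0856
```

Call:
carry_out --steps '[0,0,0,0,0,0,0,0,0,0,0,0,0,0,0,0,0,0,0,0,0,0,0,0]' --claw 1 --newtons 70

```text
time: 3.08
eef_pos: [0.4567, -0.2634, 0.0541]
tool_rot: [-0.012, 0.707, 0.011, 0.707]
wrist_force: [1.8, 2.3, 8.8]
finger_gap: 0.0394
```

```bash
python3 -c "
from h import *
st()"
```

```text
t 3.075 p [ 0.4567 -0.2634  0.0541] yaw 0.0323 xax [-0. -0. -1.] F [1.8 2.3 8.8] gap 0.0394
```

Call:
carry_out --steps '[0,0,1.5,0,0,0,3,0,0,0,4.5,0,0,0,5.5,0,0,0,5.5,0,0,0,5.5,0]'

```text
time: 3.82
eef_pos: [0.4564, -0.2632, 0.1086]
tool_rot: [-0.011, 0.707, 0.011, 0.707]
wrist_force: [-1.1, 0.0, -5.3]
finger_gap: 0.0386
```

```bash
python3 - <<'E'
from h import *
st(); 
s=r.get_image("side"); c=cv2.resize(s["frame"][150:300,270:470],None,fx=3,fy=3); cv2.imwrite("pics/c3.png",c)
E
```

```text
t 3.825 p [ 0.4564 -0.2632  0.1086] yaw 0.0323 xax [-0.001  0.    -1.   ] F [-1.1  0.  -5.3] gap 0.0386
```

View pics/c3.png

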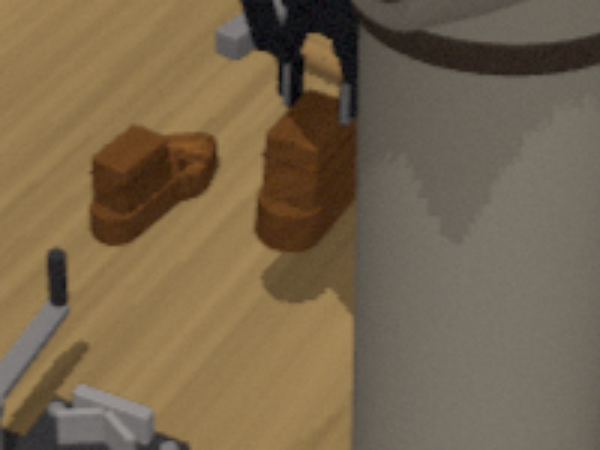

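The last is clear of the bench and held level. Next I'll carry it to just ahead of the carriage.

Call:
carry_out --steps '[0.2,3,0,0.01,0.4,8,0,0.02,0.6,13,0,0.03,0.8,18.5,0,0.04,1.0,24,0,0.05,1.2,29,0,0.053,1.4,33,0,0.053,1.4,35.4,0,0.053]'

```text
time: 4.88
eef_pos: [0.47, 0.0927, 0.1081]
tool_rot: [-0.03, 0.707, 0.031, 0.706]
wrist_force: [0.4, -0.5, -5.2]
finger_gap: 0.0388
```

Call:
carry_out --steps '[0,0,0,0,0,0,0,0]'

```text
time: 5.12
eef_pos: [0.4698, 0.0924, 0.1077]
tool_rot: [-0.031, 0.707, 0.031, 0.706]
wrist_force: [0.5, -0.5, -5.2]
finger_gap: 0.0388
```

```bash
python3 - <<'E'
from h import *
st(); o=np.zeros((600,800,3),np.uint8)
s=r.get_image("side"); np.savez("side3.npz",**s);o[:,:400]=cv2.resize(s["frame"][195:420,200:350],(400,600))
t=r.get_image("top"); np.savez("top3.npz",**t);o[:400,400:]=cv2.resize(t["frame"][220:320,190:290],(400,400)); cv2.imwrite("pics/c4.png",o)
E
```

```text
t 5.125 p [0.4698 0.0924 0.1077] yaw 0.0871 xax [-0.002  0.    -1.   ] F [ 0.5 -0.5 -5.2] gap 0.0388
```

View pics/c4.png

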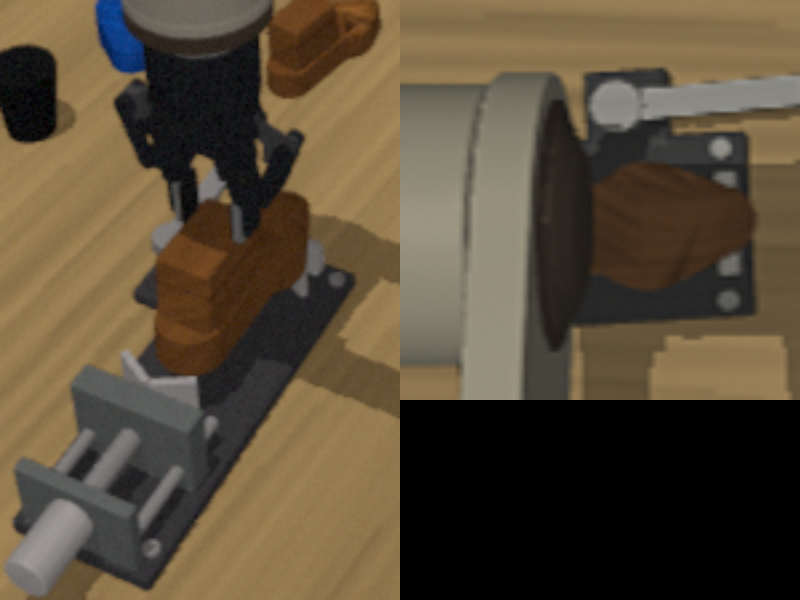

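Side crop: the last is level over the bed, with its heel at (190,350) facing the carriage V. Top crop: the toe at (755,222) is centred on the stop, whose ends show at rows 180 and 263. I'll press back now.

Call:
carry_out --steps '[-0.1,1,0,0,-0.2,2,0,0,-0.25,3,0,0,-0.3,3.7,0,0,-0.3,3.7,0,0]'

```text
time: 5.85
eef_pos: [0.4672, 0.1293, 0.1082]
tool_rot: [-0.031, 0.707, 0.03, 0.706]
wrist_force: [0.2, -7.2, -0.2]
finger_gap: 0.0389
```

Call:
carry_out --steps '[0,0.5,0,0,-0.1,1.0,0,0,-0.1,1.35,0,0,-0.1,1.35,0,0,-0.1,1.35,0,0]'

```text
time: 6.48
eef_pos: [0.4663, 0.1423, 0.1086]
tool_rot: [-0.031, 0.707, 0.03, 0.706]
wrist_force: [-0.6, -8.9, 2.5]
finger_gap: 0.0388
```

```bash
python3 -c "
from h import *
st()
d=r.read_state()['eef_pos'][:2]-np.array([.4694,.1034]);print(d@[.0857,-.9963]+.0276,d@[.9963,.0857])"
```

```text
t 6.475 p [0.4663 0.1423 0.1086] yaw 0.087 xax [-0.001 -0.002 -1.   ] F [-0.6 -8.9  2.5] gap 0.0388
-0.011459232019028182 0.00023935629558831452
```

```bash
python3 - <<'E'
from h import *
print(r.read_state()["moment"]); o=np.zeros((600,800,3),np.uint8)
s=r.get_image("side"); np.savez("side4.npz",**s);o[:,:400]=cv2.resize(s["frame"][195:420,200:350],(400,600))
t=r.get_image("top"); np.savez("top4.npz",**t);o[:400,400:]=cv2.resize(t["frame"][220:320,190:290],(400,400)); cv2.imwrite("pics/c5.png",o)
E
```

```text
[-1.66383108  0.25427627  0.07159303]
```

View pics/c5.png

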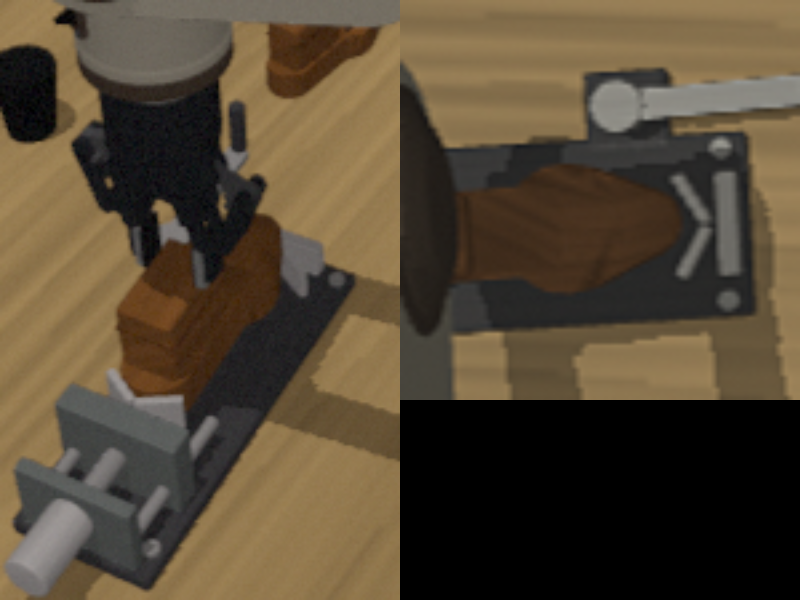

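Top crop: the toe tip is at (686,224) and the stop apex at (706,224), so allowing for height the last is only about 6 mm back of its seat. I'll press back 5 mm more, grip harder and lower it.

Call:
carry_out --steps '[0,0.3,0,0,0,0.6,0,0,0,0.6,0,0,0,0.6,-1,0,0,0.6,-2,0,0,0.6,-3,0,0,0.6,-3.6,0,0,0.6,-3.6,0]' --newtons 100

```text
time: 7.58
eef_pos: [0.466, 0.1479, 0.0721]
tool_rot: [-0.032, 0.707, 0.03, 0.706]
wrist_force: [-0.5, -7.1, -2.5]
finger_gap: 0.0367
```

```bash
python3 - <<'E'
from h import *
st();print(r.read_state()["moment"]); o=np.zeros((600,800,3),np.uint8)
s=r.get_image("side"); o[:,:400]=cv2.resize(s["frame"][195:420,200:350],(400,600))
t=r.get_image("top"); o[:400,400:]=cv2.resize(t["frame"][220:320,190:290],(400,400)); cv2.imwrite("pics/c6.png",o)
E
```

```text
t 7.575 p [0.466  0.1479 0.0721] yaw 0.087 xax [-0.002 -0.003 -1.   ] F [-0.5 -7.1 -2.5] gap 0.0367
[-1.30621864  0.27618462  0.02266924]
```

View pics/c6.png

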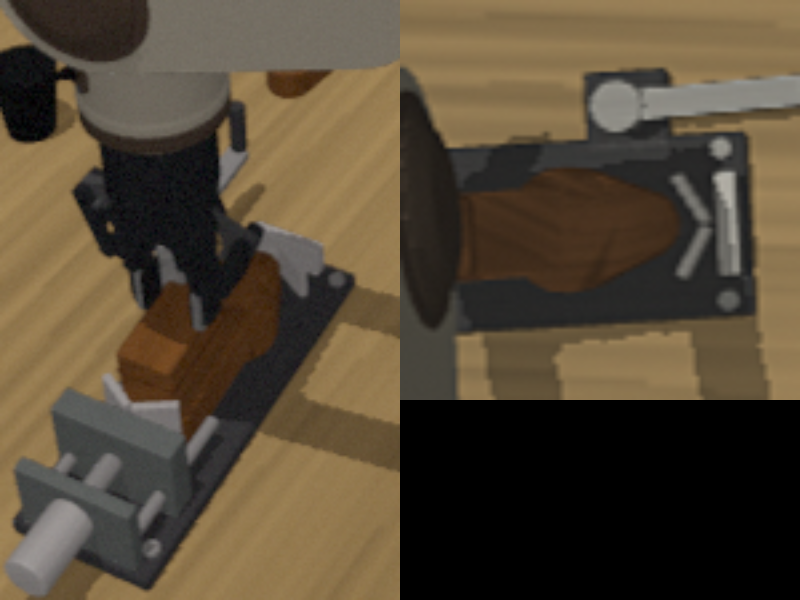

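The toe at (681,228) is down behind the stop with clear space around it. I'll lower the last few mm and watch the force.

Call:
carry_out --steps '[0,0,-0.2,0,0,0,-0.4,0,0,0,-0.4,0]'

```text
time: 8.05
eef_pos: [0.4671, 0.1461, 0.0702]
tool_rot: [-0.033, 0.706, 0.028, 0.707]
wrist_force: [-5.3, -23.6, 23.6]
finger_gap: 0.0368
```

Call:
carry_out --steps '[0,0,-0.15,0,0,0,-0.2,0,0,0,-0.2,0]'

```text
time: 8.43
eef_pos: [0.4675, 0.1446, 0.0695]
tool_rot: [-0.035, 0.706, 0.027, 0.707]
wrist_force: [-6.3, -19.6, 17.3]
finger_gap: 0.0366
```

```bash
python3 -c "
from h import *
st(); print(r.read_state()['moment'])"
```

```text
t 8.425 p [0.4675 0.1446 0.0695] yaw 0.0878 xax [ 0.002 -0.01  -1.   ] F [ -6.3 -19.6  17.3] gap 0.0366
[-3.50136172  1.59373951  0.38967559]
```

Call:
carry_out --steps '[0,-0.2,0,0,0.03,-0.4,0,0,0.05,-0.5,0,0,0.05,-0.5,0,0]' --newtons 20

```text
time: 8.93
eef_pos: [0.4673, 0.1393, 0.0693]
tool_rot: [-0.035, 0.706, 0.027, 0.706]
wrist_force: [-4.5, -6.0, -0.7]
finger_gap: 0.0373
```

```bash
python3 - <<'E'
from h import *
st();print(r.read_state()["moment"]); o=np.zeros((600,800,3),np.uint8)
s=r.get_image("side"); o[:,:400]=cv2.resize(s["frame"][195:420,200:350],(400,600))
t=r.get_image("top"); o[:400,400:]=cv2.resize(t["frame"][220:320,190:290],(400,400)); cv2.imwrite("pics/c7.png",o)
E
```

```text
t 8.925 p [0.4673 0.1393 0.0693] yaw 0.088 xax [ 0.    -0.011 -1.   ] F [-4.5 -6.  -0.7] gap 0.0373
[-1.16557081  1.10222348  0.11632808]
```

View pics/c7.png

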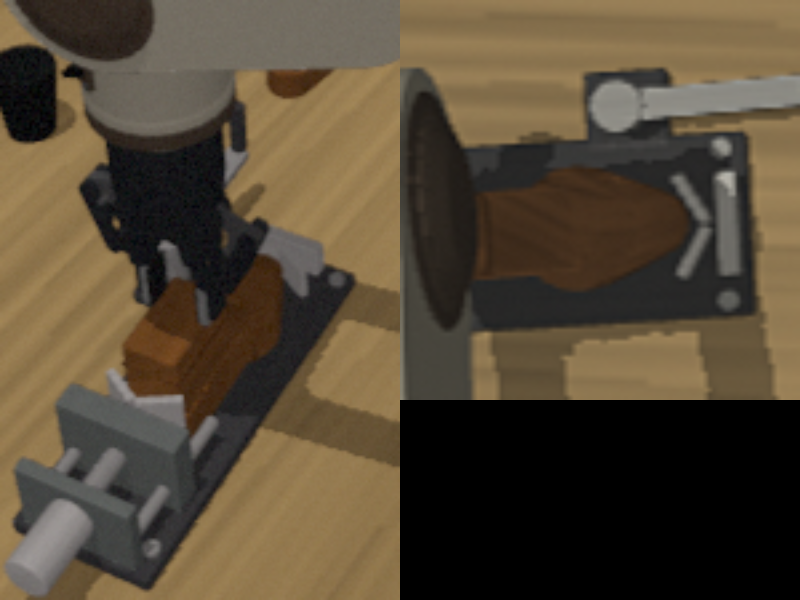

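The toe at (690,226) is entering the V, with the last in line and the force low. I'll release it and let the carriage close.

Call:
carry_out --steps '[0,-0.2,0,0,0,-0.3,0,0,0,-0.3,0,0,0,-0.3,0,0]'

```text
time: 9.52
eef_pos: [0.4671, 0.1362, 0.0693]
tool_rot: [-0.035, 0.707, 0.027, 0.706]
wrist_force: [-0.8, -5.7, -1.4]
finger_gap: 0.0362
```

Call:
carry_out --steps '[0,0,0,0,0,0,0,0,0,0,0,0,0,0,0,0,0,0,0,0,0,0,0,0]' --claw 0

```text
time: 10.28
eef_pos: [0.4671, 0.1362, 0.0693]
tool_rot: [-0.035, 0.707, 0.027, 0.706]
wrist_force: [-0.6, -0.8, -0.2]
finger_gap: 0.0854
```

Call:
carry_out --steps '[0,0,1.5,0,0,0,4,0,0,0,7,0,0,0,11,0,0,0,15,0,0,-3,18,0,0,-7,18,0,0,-11,18,0]'

```text
time: 11.28
eef_pos: [0.467, 0.0253, 0.2508]
tool_rot: [-0.036, 0.706, 0.027, 0.707]
wrist_force: [0.3, -0.3, -1.0]
finger_gap: 0.0853
```

```bash
python3 - <<'E'
from h import *
st(); o=np.zeros((600,800,3),np.uint8)
s=r.get_image("side"); np.savez("side5.npz",**s); o[:,:400]=cv2.resize(s["frame"][195:420,200:350],(400,600))
t=r.get_image("top");  np.savez("top5.npz",**t);o[:400,400:]=cv2.resize(t["frame"][220:320,190:290],(400,400))
o[400:600,400:]=cv2.resize(t["frame"][225:315,125:305],(400,200)); cv2.imwrite("pics/c8.png",o)
E
```

```text
t 11.275 p [0.467  0.0253 0.2508] yaw 0.0888 xax [ 0.002 -0.012 -1.   ] F [ 0.3 -0.3 -1. ] gap 0.0853
```

View pics/c8.png

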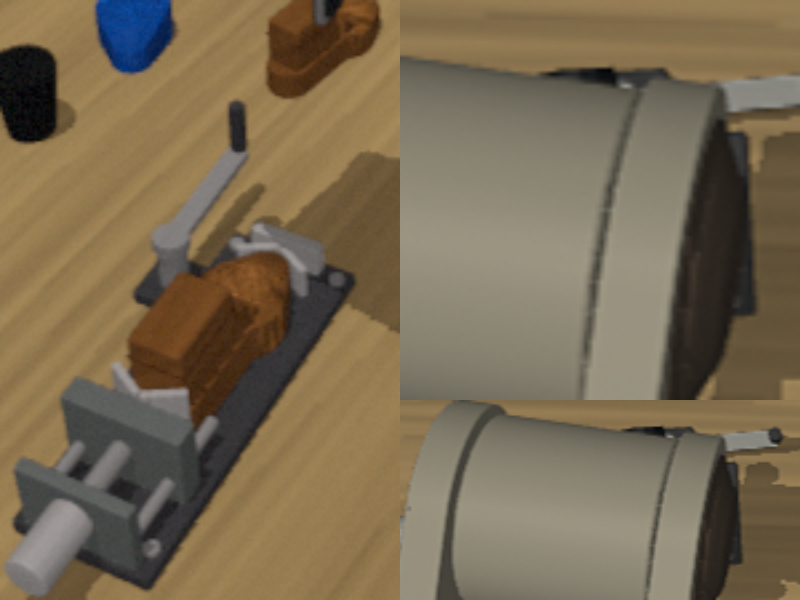

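The side crop shows the toe in the V at (290,255) and the heel in the carriage V at (165,405), with the keeper still open. I'll check the seat numerically and locate the pin from the side view.

```bash
python3 - <<'E'
from h import *
s=dict(np.load("side5.npz")); C=lambda u,v,z:onz(s,200+u/2.667-.3,195+v/2.667-.3,z)
th=-1.485;O=np.array([.4694,.1034]);ux=np.array([np.cos(th),np.sin(th)]);uy=np.array([-ux[1],ux[0]])
print("pin",C(237,104,.106),"post",C(171,234,.062))
J=lambda x,y,z:np.r_[O+x*ux+y*uy,z]
f=lambda X:(proj(s,X)-[200,195])*2.667
for n,X in dict(bl=J(-.08,.022,.105),br=J(-.08,-.022,.105),fl=J(-.006,.022,.105),fr=J(-.006,-.022,.105),apex=J(.098,0,.042),carapex=J(-.099,0,.08),carrest=J(-.087,0,.08)).items(): print(n,f(X).round())
v=cv2.resize(s["frame"][255:385,200:330],(600,600),interpolation=cv2.INTER_CUBIC)
for n,X in dict(bl=J(-.08,.022,.105),br=J(-.08,-.022,.105),fl=J(-.006,.022,.105),fr=J(-.006,-.022,.105),apex=J(.098,0,.042),carapex=J(-.099,0,.08)).items():
    cv2.circle(v,tuple(int(a) for a in (proj(s,X)-[200,255])*600/130),4,(0,255,0),1)
cv2.imwrite("pics/c9.png",v)
E
```

```text
pin [ 0.56023454 -0.06226848] post [0.54699155 0.05109618]
bl [124. 338.]
br [179. 360.]
fl [180. 269.]
fr [233. 289.]
apex [278. 249.]
carapex [140. 393.]
carrest [149. 381.]
```

View pics/c9.png

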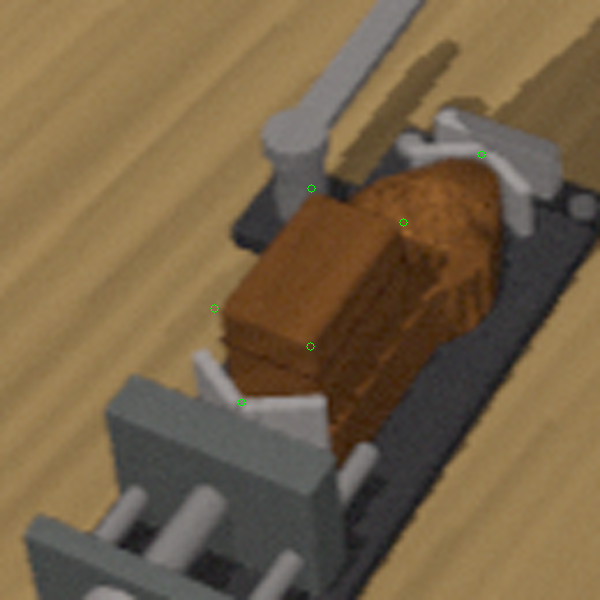

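The observed block corners and carriage apex lie within about 2–3 mm of the predicted seated pose, with the carriage about 12 mm back, so the last is seated. Now the keeper: I'll half-close the jaws and set them around the pin at about (0.559, -0.060).

Call:
carry_out --steps '[3,-2.5,0,0.02,6,-5,0,0.03,9.2,-8.5,0,0.03,9.2,-8.5,0,0.03,9.2,-8.5,0,0.03]' --claw 0.55

```text
time: 12.0
eef_pos: [0.5588, -0.0609, 0.2509]
tool_rot: [-0.045, 0.706, 0.036, 0.706]
wrist_force: [0.3, 0.1, -0.3]
finger_gap: 0.0382
```

```bash
python3 -c "
from h import *
st()"
```

```text
t 12.0 p [ 0.5588 -0.0609  0.2509] yaw 0.1154 xax [ 0.001 -0.013 -1.   ] F [ 0.3  0.1 -0.3] gap 0.0382
```

Call:
carry_out --steps '[0,0,-4,0,0,0,-8,0,0,0,-12,0,0,0,-14,0,0,0,-16,0,0,0,-17.8,0,0,0,-17.8,0]'

```text
time: 12.88
eef_pos: [0.5581, -0.0602, 0.0722]
tool_rot: [-0.045, 0.706, 0.037, 0.706]
wrist_force: [-0.7, -0.3, 0.4]
finger_gap: 0.0387
```

```bash
python3 - <<'E'
from h import *
st(); s=r.get_image("side"); t=r.get_image("top"); o=np.zeros((600,800,3),np.uint8)
o[:,:400]=cv2.resize(s["frame"][175:325,230:330],(400,600)); o[:400,400:]=cv2.resize(t["frame"][200:300,230:330],(400,400)); cv2.imwrite("pics/c10.png",o)
# arc: shifts from here, pivot post, tool angle a (clockwise)
p=r.read_state()["eef_pos"][:2]; P=np.array([.545,.055]); d=p-P; print(np.linalg.norm(d),np.arctan2(d[1],d[0]))
for a in np.arange(.1,1.75,.1):
    c,q=np.cos(-a),np.sin(-a); n=P+np.array([[c,-q],[q,c]])@d*.115/np.linalg.norm(d); print(round(a,2),((n-p)*100).round(1))
E
```

```text
t 12.875 p [ 0.5581 -0.0602  0.0722] yaw 0.1159 xax [-0.    -0.012 -1.   ] F [-0.7 -0.3  0.4] gap 0.0387
0.11654052746475757 -1.4499965543891145
0.1 [-1.2  0.1]
0.2 [-2.3  0.1]
0.3 [-3.5  0.3]
0.4 [-4.6  0.5]
0.5 [-5.7  0.9]
0.6 [-6.7  1.4]
0.7 [-7.7  1.9]
0.8 [-8.6  2.6]
0.9 [-9.5  3.4]
1.0 [-10.3   4.2]
1.1 [-10.9   5.2]
1.2 [-11.5   6.1]
1.3 [-12.    7.2]
1.4 [-12.4   8.3]
1.5 [-12.7   9.4]
1.6 [-12.9  10.5]
1.7 [-12.9  11.7]
```

View pics/c10.png

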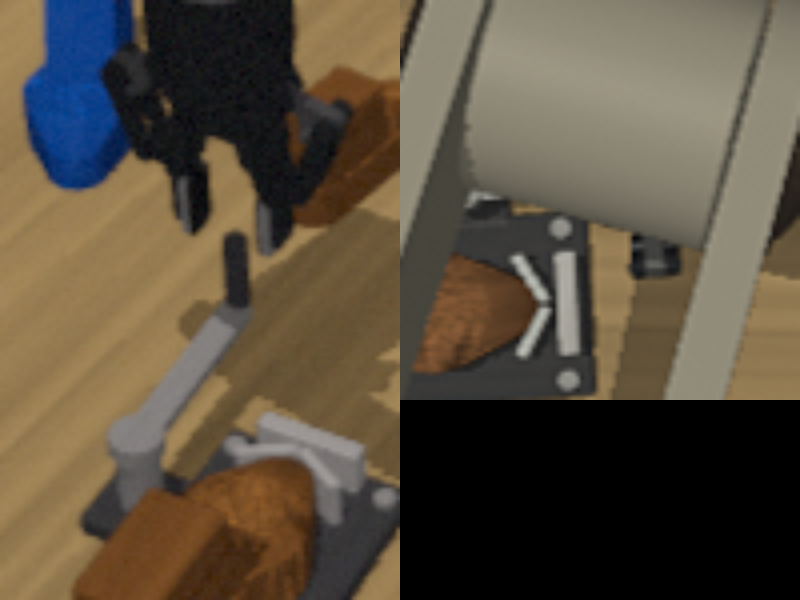

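The side crop shows the pin (235,240–305) in line with the jaws, but the fingertips (190,232) and (270,252) look high. I'll check by projection before pushing.

```bash
python3 - <<'E'
from h import *
s=r.get_image("side"); st()
f=lambda X:((proj(s,X)-[230,175])*4).round()
p=np.array([.5581,-.0602]);j=np.array([np.cos(.116),np.sin(.116)])
for z in(.072,.08,.09,.1): print(z,f(np.r_[p,z]),f(np.r_[p+j*.024,z]),f(np.r_[p-j*.024,z]))
print("pin top/bot",f([.559,-.06,.106]),f([.559,-.06,.06]))
t=r.get_image("top"); g=lambda X:((proj(t,X)-[230,200])*4).round(); print("top view pin",g([.559,-.06,.106]),"tcp",g([.5581,-.0602,.08]), g(np.r_[p-j*.024,.08]))
E
```

```text
t 13.025 p [ 0.5592 -0.0608  0.0739] yaw 0.1155 xax [ 0.002 -0.013 -1.   ] F [-0.6  0.6  0.1] gap 0.0384
0.072 [238. 286.] [199. 274.] [278. 298.]
0.08 [238. 275.] [199. 263.] [277. 287.]
0.09 [237. 261.] [197. 249.] [277. 273.]
0.1 [236. 247.] [196. 235.] [276. 259.]
pin top/bot [234. 238.] [238. 303.]
top view pin [256. 159.] tcp [258. 164.] [261. 207.]
```

The fingertips really sit about 25 mm higher than I assumed. The bar itself fits between the jaws, so it is safe to lower 2.2 cm. I've now used all 12 views, so from here on I'll check by numbers only.

Call:
carry_out --steps '[0,0,-0.8,0,0,0,-1.6,0,0,0,-2.3,0,0,0,-2.3,0]'

```text
time: 13.58
eef_pos: [0.5588, -0.0608, 0.0501]
tool_rot: [-0.045, 0.706, 0.036, 0.706]
wrist_force: [0.1, 0.3, -0.1]
finger_gap: 0.0382
```

Call:
carry_out --steps '[-0.6,0,0,-0.05,-1.2,0.1,0,-0.1,-2.3,0.1,0,-0.2,-3.5,0.3,0,-0.3,-4.6,0.5,0,-0.4,-5.7,0.9,0,-0.5,-5.7,0.9,0,-0.5]'

```text
time: 14.45
eef_pos: [0.5017, -0.0517, 0.0504]
tool_rot: [0.131, 0.695, -0.139, 0.693]
wrist_force: [-0.2, -0.1, 0.6]
finger_gap: 0.0385
```

```bash
cat >> h.py <<'E'
def pinfind(tag):
    # dark upright pin / bright bar in side view: try candidate keeper angles, score bar brightness along its axis
    for n in("side","top"):
        s=r.get_image(n); f=s["frame"]; hsv=cv2.cvtColor(f,cv2.COLOR_BGR2HSV); P=np.array([.545,.055]); out=[]
        for a in np.arange(.3,2.2,.05):
            w=-1.485+.5-a; e=np.array([np.cos(w),np.sin(w)]); v=[hsv[int(q[1]),int(q[0])] for q in (proj(s,np.r_[P+e*d,.060]) for d in np.linspace(.03,.095,12))]
            v=np.array(v); out.append((int(((v[:,1]<50)&(v[:,2]>90)).sum()),round(a,2)))
        print(n,sorted(out)[::-1][:5])
E
python3 - <<'E'
from h import *
st(); pinfind("a")
E
```

```text
t 14.45 p [ 0.5017 -0.0517  0.0504] yaw -0.3841 xax [-0.004 -0.012 -1.   ] F [-0.2 -0.1  0.6] gap 0.0385
side [(12, np.float64(0.95)), (12, np.float64(0.9)), (12, np.float64(0.85)), (11, np.float64(1.0)), (10, np.float64(0.8))]
top [(12, np.float64(1.8)), (12, np.float64(1.75)), (12, np.float64(1.7)), (12, np.float64(1.65)), (12, np.float64(1.6))]
```

The keeper now reads about 0.9 rad in the side view, so it follows the jaws. I'll keep going round the arc.

Call:
carry_out --steps '[-1,0.5,0,-0.1,-2,1,0,-0.2,-2.9,1.7,0,-0.3,-3.8,2.5,0,-0.4,-4.6,3.3,0,-0.5,-5.2,4.3,0,-0.6,-5.8,5.2,0,-0.7,-6.3,6.3,0,-0.8]'

```text
time: 15.55
eef_pos: [0.4396, 0.0111, 0.0504]
tool_rot: [0.391, 0.589, -0.398, 0.585]
wrist_force: [-0.1, -1.3, 0.1]
finger_gap: 0.0384
```

```bash
python3 - <<'E'
from h import *
st(); pinfind("a")
E
```

```text
t 15.55 p [0.4396 0.0111 0.0504] yaw -1.1835 xax [-0.011 -0.005 -1.   ] F [-0.1 -1.3  0.1] gap 0.0384
side [(12, np.float64(1.55)), (11, np.float64(1.8)), (10, np.float64(1.85)), (10, np.float64(1.65)), (9, np.float64(1.75))]
top [(12, np.float64(1.9)), (12, np.float64(1.7)), (11, np.float64(1.85)), (11, np.float64(1.8)), (11, np.float64(1.75))]
```

Call:
carry_out --steps '[-0.4,1.1,0,-0.1,-0.7,2.2,0,-0.2,-0.9,3.3,0,-0.3,-1.0,3.9,0,-0.35,-1.0,3.9,0,-0.35]'

```text
time: 16.27
eef_pos: [0.4298, 0.0505, 0.0505]
tool_rot: [0.486, 0.514, -0.492, 0.508]
wrist_force: [-0.8, 1.1, 0.9]
finger_gap: 0.0388
```

Call:
carry_out --steps '[0,0.3,0,-0.03,0,0.6,0,-0.05,0,0.6,0,-0.05]'

```text
time: 16.65
eef_pos: [0.4299, 0.0566, 0.0505]
tool_rot: [-0.498, -0.501, 0.505, -0.495]
wrist_force: [0.2, -0.0, 0.0]
finger_gap: 0.0389
```

```bash
python3 - <<'E'
from h import *
st(); d=r.read_state()["eef_pos"][:2]-np.array([.545,.055]); w=np.arctan2(d[1],d[0]); print("tool keeper angle",(-1.485+.5-w)%(2*np.pi),np.linalg.norm(d)); pinfind("a")
E
```

```text
t 16.65 p [0.4299 0.0566 0.0505] yaw -1.5771 xax [-0.012 -0.    -1.   ] F [ 0.2 -0.   0. ] gap 0.0389
tool keeper angle 2.170105437125793 0.1151265587344259
side [(5, np.float64(2.15)), (5, np.float64(2.1)), (5, np.float64(2.05)), (5, np.float64(2.0)), (5, np.float64(1.95))]
top [(12, np.float64(2.1)), (12, np.float64(2.05)), (11, np.float64(2.15)), (11, np.float64(2.0)), (11, np.float64(1.95))]
```

Call:
carry_out --steps '[0,0.15,0,0,0,0.3,0,0,0,0.3,0,0]'

```text
time: 17.12
eef_pos: [0.4298, 0.0582, 0.0505]
tool_rot: [-0.498, -0.501, 0.505, -0.496]
wrist_force: [-1.1, -15.2, 0.7]
finger_gap: 0.0382
```

Call:
carry_out --steps '[0,0.15,0,0,0,0.3,0,0,0,0.3,0,0]'

```text
time: 17.5
eef_pos: [0.4298, 0.0585, 0.0504]
tool_rot: [-0.496, -0.5, 0.507, -0.498]
wrist_force: [-1.1, -29.7, -0.9]
finger_gap: 0.038
```

The stop is firm, with the force rising to 30 N, so the keeper is home. I'll back off to the middle, open the jaws and lift away.

Call:
carry_out --steps '[0,-0.6,0,0,0,-1.2,0,0,0,-1.2,0,0]'

```text
time: 17.88
eef_pos: [0.4298, 0.0463, 0.0505]
tool_rot: [-0.496, -0.5, 0.507, -0.497]
wrist_force: [-0.3, -0.6, 1.4]
finger_gap: 0.0382
```

```bash
python3 -c "
from h import *
st()"
```

```text
t 17.875 p [0.4298 0.0463 0.0505] yaw -1.5767 xax [-0.013 -0.008 -1.   ] F [-0.3 -0.6  1.4] gap 0.0382
```

Call:
carry_out --steps '[0,0,2,0,0,0,5,0,0,0,9,0,0,0,14,0,0,0,18,0,0,0,20,0]'

```text
time: 18.62
eef_pos: [0.4302, 0.0466, 0.2527]
tool_rot: [-0.497, -0.499, 0.506, -0.498]
wrist_force: [0.4, 0.5, 0.4]
finger_gap: 0.0387
```

Call:
carry_out --steps '[0,-6,0,0,0,-12,0,0,0,-18,0,0,0,-24,0,0,0,-28,0,0,0,-30,0,0,0,-30,0,0]'

```text
time: 19.5
eef_pos: [0.4302, -0.2537, 0.2524]
tool_rot: [-0.497, -0.499, 0.506, -0.498]
wrist_force: [0.7, 1.4, -0.4]
finger_gap: 0.038
```

```bash
python3 - <<'E'
from h import *
st(); pinfind("a")
t=r.get_image("top"); f=t["frame"]; hsv=cv2.cvtColor(f,cv2.COLOR_BGR2HSV)
m=((hsv[...,0]<16)&(hsv[...,1]>125)&(hsv[...,2]<150)).astype(np.uint8); m[:, :165]=0;m[:,272:]=0;m[:252]=0;m[:,:][305:]=0
n,l,s_,c=cv2.connectedComponentsWithStats(m)
for i in range(1,n):
    if s_[i,4]>80: print(s_[i],c[i])
pts=np.argwhere(m)[:,::-1]; toe=pts[:,0].max(); row=pts[pts[:,0]>=toe-1][:,1].mean(); w=onz(t,toe+.5,row,.03)
th=-1.485;O=np.array([.4694,.1034]);print("toe jig",(w-O)@[np.cos(th),np.sin(th)],(w-O)@[-np.sin(th),np.cos(th)])
m2=((hsv[...,0]<14)|(hsv[...,1]>120)); m2=((hsv[...,0]<14)&(hsv[...,1]>120)&(hsv[...,2]>40)); m2[:, :340]=0;m2[:,445:]=0;m2[:195]=0;m2[255:]=0
q=np.argwhere(m2); print("short px",q.mean(0)[::-1],len(q))
E
```

```text
t 19.5 p [ 0.4302 -0.2537  0.2524] yaw -1.5776 xax [-0.01  -0.007 -1.   ] F [ 0.7  1.4 -0.4] gap 0.038
side [(12, np.float64(2.15)), (12, np.float64(2.1)), (12, np.float64(2.05)), (12, np.float64(2.0)), (9, np.float64(1.75))]
top [(12, np.float64(2.15)), (12, np.float64(2.1)), (12, np.float64(2.05)), (12, np.float64(2.0)), (7, np.float64(1.95))]
[ 181  262   60   31 1353] [212.68514412 278.79083518]
[249 266  15  23 229] [254.99126638 276.33624454]
toe jig 0.09297231307576308 0.00047049040413828165
short px [381.08108108 226.50337838] 592
```

Keeper reads about 2.08 rad in both views. The toe is at jig x = 93 mm and y = 0.5 mm, and the shorter last hasn't moved. The arm is clear, so I'll hand in.

```bash
python3 -c "
from h import *
st(); print(r.job_done())"
```

```text
t 19.65 p [ 0.4304 -0.2522  0.2529] yaw -1.5754 xax [-0.01  -0.008 -1.   ] F [-0.5 -0.2  0.2] gap 0.0386
the job is handed in; nothing more can be done
None
```

The longer brown last is in the jig, sole down with its toe in the V stop, clamped by the carriage, and the keeper bar is swung across to its stop. I handed the job in at 19.7 s with the arm clear of everything.

**Last checks before hand-in:**
- **Toe:** 93 mm along the jig and 0.5 mm off its line; the allowed range is 88 to 102 mm.
- **Carriage:** in the side view after release, its apex matched 12 mm pressed back. The last's corners were within about 3 mm of the seated pose.
- **Keeper:** about 2.0–2.15 rad in both views, and I felt the stop at up to 30 N.
- **Bystanders:** the shorter last had not moved. I did not re-measure the glue tub, hammer or block heel; the arm never came near them.

**What disagreed:**
- **Fingertips:** they sat about 25 mm higher than I had taken from the tool position, so the grip on the block was shallow. The last seems to have tipped slightly when pressed back; it then dropped flat on release.
- **Levelness:** I had used all 12 picture views by the end, so whether the last is level after the keeper swing rests on numbers from the images, not on a look.

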